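# Tip the nut to the viewing end of its tray

### The job

Two alike tipping trays stand on the botany bench, both tipped away from their press lips. Find the tray that holds the one large oval palm nut and press its raised lip down until the tray has tipped right over to its other stop, so that the nut rolls to the lip end; then let go and leave it tipped like that with the nut in it. Do not tip the other tray, which holds two small round seeds.

Things in the scene. Friction and masses are not known exactly. Their poses are not given: they have to be found in the camera images.
- tray (a joint): Hinge of the tray with the palm nut: aluminium see-saw tray on a grey stand, 180 x 84 x 36 mm outside, walls 4, open top; hinge across its middle, 65 mm above the bench. Rad: 0 level, +0.3 lip end fully down (stop), -0.3 fully up (stop); starts near -0.28. No spring, friction only: the tray stays where it is left; about 2 N on the lip turns it.
- tray_lip (a point): Press point: centre of the top of the nut tray's lip, a flat plate 80 mm wide, 42 out, beyond one end wall (22 mm off the wall, which rises 22 above it). 112 mm from the hinge axis, level with it when the tray is level: about 96 mm above the bench at the start, 32 when fully down. Axes turn with the tray: x along it from hinge to lip, y across, z out of the open top.
- nut_center (a point): Centre of the palm nut, a loose dark brown oval nut 40 mm long and 26 mm thick, 25 g, which rolls. It starts in the tray at the end away from the lip; lying against the lip-end wall its centre is about 40 mm from the press point along the tray.
- other_tray (a joint): Hinge of the other tray, same make and same values as the nut tray, holding two round seeds 16 mm across; about 30 to 40 cm to the left or right of the nut tray. To be left as it is.
Not all that is in view belongs to the job. Leave any yellow look-alike of the part that bears tray alone.

How it is judged:
By the outcome, as a careful person would: the job done as asked, in the order asked, and still so for the second after the job is handed in, with the robot touching nothing.
It also fails if it takes over 30 s, if anything falls off the work surface, if the arm or the gripper's body presses on something with over 40 N, if the wrist force passes 120 N, or if a joint passes its speed limit or range.

### The arm

A 6-joint arm with a two-finger parallel gripper is mounted at the origin on the work surface. World frame = base frame: x ahead of the robot, y to its left, z up, the work surface at z = 0. Lengths are in mm, angles in rad, forces in N, time in s.
With the tool pointing down it reaches from about 400 to 925 mm from the base axis. Payload 12.5 kg.
Tool frame: the origin (TCP) lies midway between the tips of the shut fingers; the grasp point (between the pads) lies 19 mm behind it; z points along the fingers, y is the line along which they close (so a half turn about z gives the same grasp; the last joint's range is limited). The gripper opens to 95 mm and grips with 3 to 60 N. Pads are 20 mm wide; open, the fingers measure 119 mm over their backs; the gripper's body (75 mm by 180 mm) begins 59 mm behind the grasp point.
Start: joints at [-1.343, 0.491, 1.559, -0, 1.092, -0.106], TCP at [204.796, -590.513, 214.661] pointing down, gripper open.
Joint ranges: [-3.1, 3.1], [-0.84, 2.19], [0.05, 2.79], [-1.13, 4.28], [0.06, 2.93], [-2.69, 2.69]. Speed limits (rad/s): [2.22, 2.22, 2.79, 3.14, 3.14, 3.14].

### API

Orientations are given as [roll, pitch, yaw] about the fixed x, y, z axes, in that order (R = Rz(yaw) Ry(pitch) Rx(roll)).
In Python, from cell import state, read_camera, camera_info, env gives the robot as it stands.
- The arm moves only by the tool move_arm, never from a script. Its argument "commands" is a list of rows, each a list of 3 entries, a list of its own where there are three numbers: the shift along the world's x, y, z in cm, then the turn, a rotation vector about the world's x, y, z in degrees, then the opening, from 0 (shut) to 1 (fully open). A call has 1 to 10 rows; each row shifts and turns the commanded pose from where the row before left it; what a row does not reach is not made up. A row lasts 1/10 s, in which the tool goes at most 50 mm and 8.59 degrees, less where a joint would pass 70% of its speed; a pose out of reach is approached as far as the arm can. A call with a gripper value outside its range is refused whole. The fingers move at their own pace and stop on an object; the grip force is fixed at half the most. Time passes only in rows, so rows that do not move let the fingers close. It gives the time, the measured TCP pose, the force, the opening and the grip force at its end, in the units of the state.
- state(): the state, without advancing time (a new reading comes with each control period).
- read_camera(name): name is "side" or "top"; returns the picture (400x640x3 uint8, blue, green, red); there is no depth.
- camera_info(name): a dict with "K" (3x3 intrinsics, pixels), "cam_to_world" (4x4, takes a point from camera to world coordinates). Camera axes: x right, y down, z forward; pixel columns grow to the right and rows downward; lengths in mm; the calibration is good to about 2 mm. A picture is of the moment at which its call begins. camera_info takes no time and is no camera call.
- env.job_done(): hands the job in; it is judged then, once.
The state is a dict: "t": time; "joints": joint angles; "qvel": joint speeds; "tau": joint torques, N m; "eef_pos": TCP position; "tcp_rot": TCP orientation; "ft_force": force on the tool from outside, world axes, zero at the start; "moment": the same for the moment, N m; "opening": opening from 0.0 (shut) to 1.0 (fully open); "grip_force": force on a finger pad.
Only numpy, scipy, OpenCV 4.12 (cv2) and the standard library are available. Lean on these libraries where they do the work, as an engineer would, in place of code of your own. Each camera call takes 0.05 s, during which the arm holds its last target. There are 200 camera calls.

## Working session

There is one attempt and no reset: what is moved stays moved. The work goes in short steps, Python scripts to look and compute and a tool call to move; the robot and the scene stay as the last step left them, time stands still between calls to the robot, and variables do not carry over. Pictures are saved under pics/ and viewed, at most 10 in all, crops included, and the job is handed in when it is done.

Besides the shell and the picture viewer there is one more tool, called after "Emit:" as a command line: name --argument value ..., lists and objects as JSON in quotes. move_arm: Moves the arm, as the interface text tells. Its arguments: {"type":"object","properties":{"commands":{"type":"array"}},"required":["commands"]}

```bash
mkdir -p pics
python3 - <<'E'
from cell import *
import cv2
for n in("top","side"):
    cv2.imwrite(f"pics/{n}0.png",read_camera(n)); c=camera_info(n); print(n,c["K"],c["cam_to_world"])
s=state();print(s["t"],s["eef_pos"],s["tcp_rot"],s["opening"])
E
```

```text
top [[364.69022035   0.         322.81243695]
 [  0.         364.69022035 201.28640048]
 [  0.           0.           1.        ]] [[-5.95956039e-03 -9.90456608e-01  1.37696008e-01  3.91214021e+02]
 [-9.99873797e-01  3.87428318e-03 -1.54071199e-02  1.46220225e+01]
 [ 1.47266104e-02 -1.37770450e-01 -9.90354699e-01  7.19059012e+02]
 [ 0.00000000e+00  0.00000000e+00  0.00000000e+00  1.00000000e+00]]
side [[508.23260834   0.         317.69849342]
 [  0.         508.23260834 198.90133198]
 [  0.           0.           1.        ]] [[ 9.46831296e-01 -2.39129224e-01  2.15238732e-01  2.90127931e+02]
 [-3.21513608e-01 -7.27826458e-01  6.05720767e-01 -5.51061678e+02]
 [ 1.18109069e-02 -6.42717560e-01 -7.66012167e-01  7.98649229e+02]
 [ 0.00000000e+00  0.00000000e+00  0.00000000e+00  1.00000000e+00]]
0.1 [ 204.74369877 -590.29754083  214.14067125] [-3.14065436e+00 -1.14232171e-04  3.33799511e-01] 1.0016077326949955
```

View pics/top0.png

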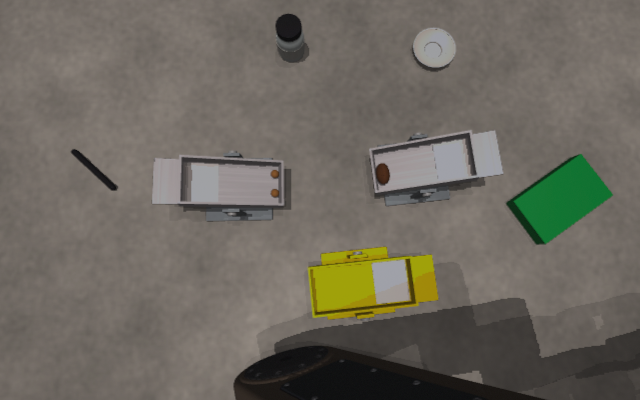

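View pics/side0.png

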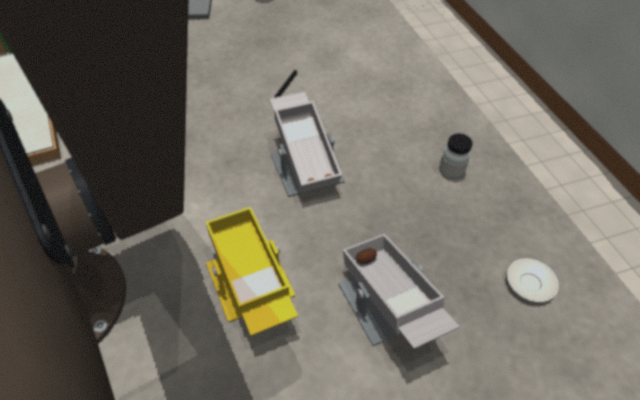

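Candidates in the top view:
- Left tray, two small seeds: (220,182).
- Right tray, one brown oval: (425,163), lip (488,154).
- Yellow look-alike: (365,287).

The right tray fits the description. I'll check it in one close crop and measure the lip.

```bash
python3 - <<'E'
import cv2,numpy as np
a=cv2.imread("pics/top0.png")[120:220,360:510];b=cv2.imread("pics/side0.png")[225:350,330:470]
a=cv2.resize(a,(600,400),interpolation=2);a=a[:, :]
b=cv2.resize(b,None,fx=4,fy=4,interpolation=2)
cv2.imwrite("pics/c.png",cv2.resize(a,(600,400))[:, :]);cv2.imwrite("pics/d.png",b)
E
cat > h.py <<'E'
from cell import *
import numpy as np
def ray(n,u,v):
    c=camera_info(n);T=np.array(c["cam_to_world"]);d=T[:3,:3]@np.linalg.inv(c["K"])@[u,v,1]
    return T[:3,3],d/np.linalg.norm(d)
def plane(n,u,v,z):
    o,d=ray(n,u,v);return o+d*(z-o[2])/d[2]
def tri(p,q):
    A=0;b=0
    for n,(u,v) in(("top",p),("side",q)):
        o,d=ray(n,u,v);M=np.eye(3)-np.outer(d,d);A=A+M;b=b+M@o
    return np.linalg.solve(A,b)
E
```

```text
(no output)
```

View pics/c.png

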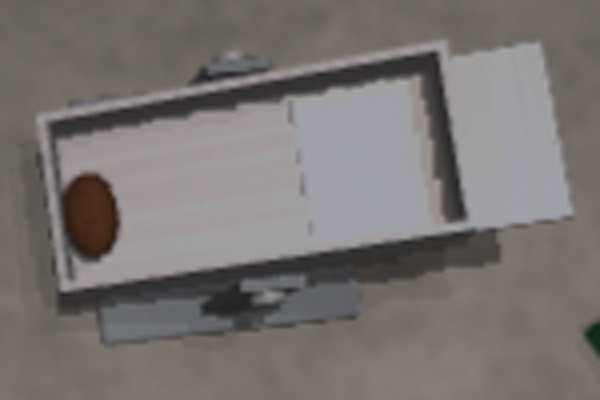

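View pics/d.png

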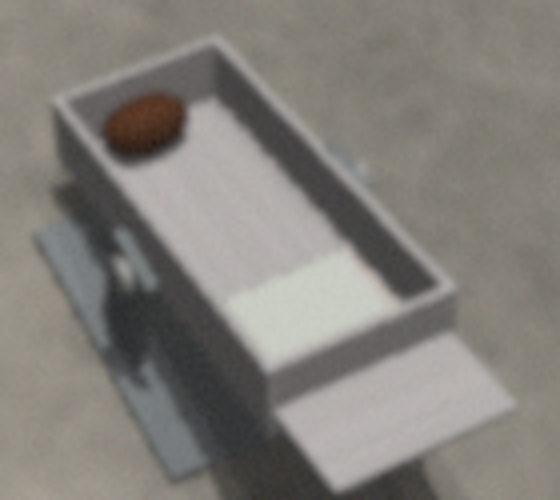

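Run:
```python
from h import *
np.set_printoptions(precision=1,suppress=True)
P=[tri(p,q) for p,q in [((495,130.5),(458.75,326)),((503,174),(415,347.5)),((470.75,130),(443.75,297.5)),((476.75,177),(397.5,319.5)),((370,149.2),(384.5,234.5)),((375.75,193),(343.75,250.7))]]
for p in P:print(p)
e=(P[0]+P[1])/2; rim=(sum(P[2:4])/2,sum(P[4:])/2); d=rim[0]-rim[1];yaw=np.arctan2(d[1],d[0]);print("edge",e,"rims",rim,"len",np.linalg.norm(d),"yaw",np.degrees(yaw),"pitch",np.arctan2(d[2],np.hypot(*d[:2])))
u=d/np.linalg.norm(d)
l=e-u*20;print("lip",l)
h=e[:2]-np.array([np.cos(yaw),np.sin(yaw)])*133*np.cos(.28);print("hinge",h)
s=state();print(s["eef_pos"],s["tcp_rot"])
```

```text
[ 603.  -299.6  104.3]
[ 526.1 -308.8  103.2]
[ 601.2 -253.3  111.6]
[ 520.2 -261.6  105.1]
[582.2 -84.4  61.4]
[500.3 -93.3  60.3]
edge [ 564.5 -304.2  103.8] rims (array([ 560.7, -257.5,  108.4]), array([541.2, -88.8,  60.8])) len 176.26931945095026 yaw -83.42821436004323 pitch 0.27300957795805914
lip [ 562.3 -285.1   98.4]
hinge [ 549.9 -177.2]
[ 204.7 -590.3  214.1] [-3.1 -0.   0.3]
```

The crop confirms it: one large brown oval nut, lip at (562,-285,98). I'll shut the fingers, go above it, and turn the closing line across the tray.

Emit:
move_arm --commands '[[[3.6,3.0,0],[0,0,7.8],0],[[3.6,3.0,0],[0,0,7.8],0],[[3.6,3.0,0],[0,0,7.8],0],[[3.6,3.0,0],[0,0,7.8],0],[[3.6,3.0,0],[0,0,7.8],0],[[3.6,3.0,0],[0,0,7.8],0],[[3.6,3.0,0],[0,0,7.8],0],[[3.6,3.0,0],[0,0,7.8],0],[[3.6,3.0,0],[0,0,7.8],0],[[3.6,2.7,0],[0,0,7.8],0]]'

```text
t: 1.1
eef_pos: [566.0, -291.8, 214.5]
tcp_rot: [-3.141, -0.0, 1.701]
ft_force: [0.2, -1.0, 0.2]
opening: 0.216
grip_force: 0.0
```

Emit:
move_arm --commands '[[[-0.1,-0.1,-3.0],[0,0,0],0],[[0,0,-3.0],[0,0,0],0],[[0,0,-2.5],[0,0,0],0],[[0,0,0],[0,0,0],0],[[0,0,0],[0,0,0],0]]'

```text
t: 1.6
eef_pos: [563.9, -294.6, 129.9]
tcp_rot: [-3.141, -0.0, 1.695]
ft_force: [-0.7, 0.1, -0.3]
opening: 0.006
grip_force: 0.0
```

Run:
```python
from h import *
import cv2
a=read_camera("side")[200:400,280:520];b=read_camera("top")[100:230,350:530]
cv2.imwrite("pics/e.png",np.hstack([cv2.resize(a,(400,333)),cv2.resize(b,(400,333))]));s=state();print(s["eef_pos"],s["opening"],s["ft_force"])
```

```text
[ 564.30056685 -294.96976169  131.11122765] 0.0033441205133364067 [ 0.28205373  0.41175369 -0.53346543]
```

View pics/e.png

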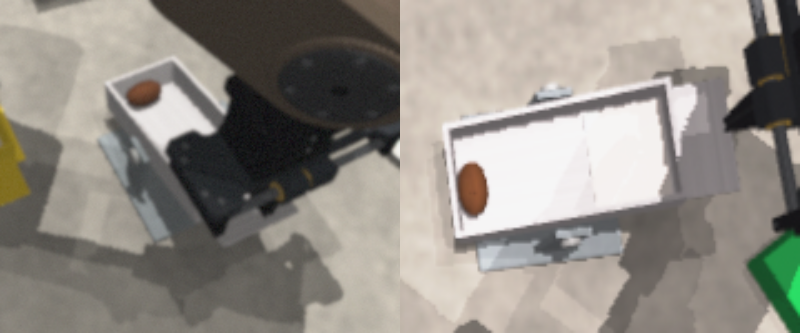

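The nut tray is still up, with the nut at its far end and the finger tips above the outer half of the lip (top crop (735,120)). I'll shift 4 mm inward and press slowly.

Emit:
move_arm --commands '[[[0,0.4,-1.5],[0,0,0],0],[[0,0,-1.0],[0,0,0],0],[[0,0,-0.8],[0,0,0],0],[[0,0,-0.7],[0,0,0],0],[[0,0,-0.7],[0,0,0],0],[[0,0,-0.7],[0,0,0],0],[[0,0,0],[0,0,0],0]]'

```text
t: 2.4
eef_pos: [563.5, -290.3, 74.7]
tcp_rot: [-3.141, -0.001, 1.695]
ft_force: [0.2, 0.2, 0.1]
opening: 0.007
grip_force: 0.0
```

Emit:
move_arm --commands '[[[0,0,-0.6],[0,0,0],0],[[0,0,-0.6],[0,0,0],0]]'

```text
t: 2.6
eef_pos: [564.0, -290.7, 63.5]
tcp_rot: [3.141, 0.0, 1.695]
ft_force: [0.3, -0.1, 1.0]
opening: 0.004
grip_force: 0.8
```

Run:
```python
from h import *
import cv2
a=read_camera("side")[200:400,280:520];b=read_camera("top")[100:230,350:530]
cv2.imwrite("pics/f.png",np.hstack([cv2.resize(a,(400,333)),cv2.resize(b,(400,333))]))
```

```text
(no output)
```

View pics/f.png

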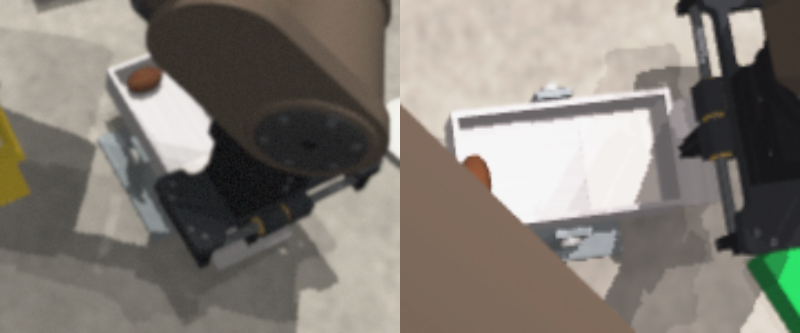

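The tray is turning and about level, with the nut still at the far end (crop (478,172)). Pressing on slowly.

Emit:
move_arm --commands '[[[0,0,-0.4],[0,0,0],0],[[0,0,-0.4],[0,0,0],0],[[0,0,-0.4],[0,0,0],0],[[0,0,-0.4],[0,0,0],0],[[0,0,-0.4],[0,0,0],0],[[0,0,-0.4],[0,0,0],0],[[0,0,-0.3],[0,0,0],0]]'

```text
t: 3.4
eef_pos: [563.7, -290.5, 36.2]
tcp_rot: [-3.142, -0.0, 1.695]
ft_force: [-0.7, 0.0, 1.9]
opening: 0.002
grip_force: 0.7
```

Emit:
move_arm --commands '[[[0,0,-0.2],[0,0,0],0],[[0,0,-0.2],[0,0,0],0]]'

```text
t: 3.6
eef_pos: [563.9, -290.6, 32.9]
tcp_rot: [3.141, 0.0, 1.695]
ft_force: [-3.8, 3.8, 20.4]
opening: 0.005
grip_force: 8.9
```

Force rose to 20 N, so it's at the stop. I'll back off straight up and clear the view.

Emit:
move_arm --commands '[[[0,0,0],[0,0,0],0],[[0,0,0.5],[0,0,0],0],[[0,-0.3,2],[0,0,0],0],[[0,0,4],[0,0,0],0],[[0,0,5],[0,0,0],0],[[0,0,5],[0,0,0],0],[[-3,-4,0],[0,0,0],0],[[-3,-4,0],[0,0,0],0],[[-3,-4,0],[0,0,0],0],[[-3,-4,0],[0,0,0],0]]'

```text
t: 4.6
eef_pos: [442.5, -454.9, 198.1]
tcp_rot: [3.141, 0.001, 1.696]
ft_force: [0.7, 0.0, 0.2]
opening: 0.003
grip_force: 0.0
```

Emit:
move_arm --commands '[[[-3,-4,0],[0,0,0],0],[[-3,-4,0],[0,0,0],0],[[-3,-3,0],[0,0,0],0],[[-3,-3,0],[0,0,0],0],[[0,0,0],[0,0,0],0],[[0,0,0],[0,0,0],0]]'

```text
t: 5.2
eef_pos: [323.0, -593.9, 197.4]
tcp_rot: [3.141, -0.0, 1.693]
ft_force: [-0.1, 0.5, 0.1]
opening: 0.006
grip_force: 0.0
```

Run:
```python
from h import *
import cv2
a=read_camera("side")[50:400,200:520];b=read_camera("top")[100:330,130:530]
cv2.imwrite("pics/g.png",np.hstack([cv2.resize(a,(320,350)),cv2.resize(b,(480,350))]));s=state();print(s["t"],s["eef_pos"],s["ft_force"])
```

```text
5.3 [ 324.46561875 -592.80148821  197.68112157] [0.08040633 0.22908729 0.03579207]
```

View pics/g.png

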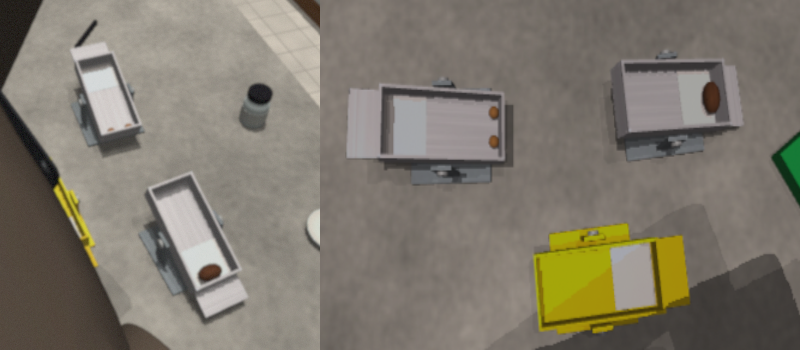

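The nut tray is tipped lip-down with the nut at the lip end (top crop (711,97)). The seed tray and the yellow one are unchanged, and the arm is clear.

```bash
python3 -c "
from cell import env;print(env.job_done())"
```

```text
the job is handed in; nothing more can be done
None
```

I pressed the palm-nut tray's lip down to its stop and let go: the tray stayed tipped with the nut at the lip end, the seed tray and the yellow look-alike were left alone, and the job is handed in.

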